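# Show where the snap anvil is kept

### The arm

A 7-joint arm with a two-finger parallel gripper is mounted at the origin on a cart in front of the work surface, level with it; the furniture and walls round the work are solid. World frame = base frame: x ahead of the robot, y to its left, z up, the work surface at z = 0. Lengths are in m, angles in rad, forces in N, time in s.
With the tool pointing down it reaches from about 0.425 to 0.875 m from the base axis. Payload 4.7 kg.
Tool frame: the origin (TCP) lies midway between the tips of the shut fingers; the grasp point (between the pads) lies bot.hold_point_z behind it (bot.hold_point_z is the distance from the TCP to the grasp point, in m); z points along the fingers, y is the line along which they close (so a half turn about z gives the same grasp; the last joint's range is limited). The gripper opens to 85 mm and grips with 20 to 120 N. Pads are 22 mm wide; open, the fingers measure 114 mm over their backs; the gripper's body (76 mm by 85 mm) begins 54 mm behind the grasp point. The pads swing forward as they close: fully open they stand 13 mm farther back than shut.
Start: joints at [-1.212, 0.321, -0.07, 1.45, 0.023, 1.371, -0.057], TCP at [0.22, 0.612, 0.203] pointing down, gripper open.
Joint ranges: [-2.86, 2.86], [-0.3, 2.09], [-1.38, 1.24], [0.06, 2.45], [-1.56, 4.7], [0.09, 2.05], [-2.69, 2.69]. Speed limits (rad/s): [2.57, 2.57, 3.14, 3.14, 3.14, 3.14, 3.14].

### API

Orientations are given as a unit quaternion [x, y, z, w].
In Python, from cell import telemetry, eyes, workorder, bot gives the robot as it stands.
- The arm moves only by the tool jog_arm, never from a script. Its argument "increments" is a list of rows, each a list of 5 numbers: the shift along the tool's x, y, z in m, then the turn about the tool's z in rad, then the opening, from 0 (shut) to 1 (fully open). A call has 1 to 5 rows; each row shifts and turns the commanded pose from where the row before left it, along the tool's axes as they then stand; what a row does not reach is not made up. A row lasts 1/12 s, in which the tool goes at most 41.7 mm and 7.16 degrees, less where a joint would pass 70% of its speed; a pose out of reach is approached as far as the arm can. A call with a gripper value outside its range is refused whole. The fingers move at their own pace and stop on an object; "force" is the grip in N (left out, the last holds). Time passes only in rows, so rows that do not move let the fingers close. It gives the time, the measured TCP pose, the force, the opening and the grip force at its end, in the units of the state.
- telemetry.get_state(): the state, without advancing time (a new reading comes with each control period).
- eyes.get_image(name): name is "side" or "top" or "wrist"; returns a dict with "frame" (400x640x3 uint8, red, green, blue), "vertical_fov" (degrees; the focal length in pixels is half the picture's height over the tangent of half this angle, whatever the lens; pixels are square), "cx", "cy" (the principal point, pixels), "R" (3x3) and "t" (3): a world point X has camera coordinates R X + t; the wrist camera has in their place "mount" (4x4, takes a point from camera to tool coordinates, whose origin is the TCP and whose axes are the flange's). Camera axes: x right, y down, z forward; pixel columns grow to the right and rows downward; lengths in m; the calibration is good to about 2 mm. A picture is of the moment at which its call begins: read the wrist's pose just before it. There is no depth.
- workorder.sign_off(): hands the job in; it is judged then, once.
The state is a dict: "t": time; "q": joint angles; "dq": joint speeds; "joint_torque": joint torques, N m; "tcp_pos": TCP position; "ee_rot": TCP orientation; "force": force on the tool from outside, world axes, zero at the start; "wrist_torque": the same for the moment, N m; "grip_width": finger opening in m; "gripper_force": force on a finger pad.
Only numpy, scipy, OpenCV 4.12 (cv2) and the standard library are available. Lean on these libraries where they do the work, as an engineer would, in place of code of your own. Each camera call takes 0.05 s, during which the arm holds its last target. There are 200 camera calls.

### The job

Everything is laid out for setting snaps except the anvil, which is in the lower tray of the wooden swivel organiser. With shut fingers, push against the outside of the upper tray's right-hand wall until that tray is fully swung out to its stop, then point out the snap anvil to the apprentice: hold the shut fingertips centred over it, two to four centimetres above it, for two full seconds. Grip nothing, touch nothing else in the trays or round about, and leave the upper tray swung out.

Things in the scene. Friction and masses are not known exactly. Their poses are not given: they have to be found in the camera images.
- organiser: Wooden swivel organiser, fixed, 166 (its x) by 130 mm (y). Origin: centre of its underside. This body is the lower tray: rim at 38 mm, walls 5, inner floor at 7, dividers (tops at 34 mm) making four bays 76 x 58 mm centred at x = +-40, y = +-31 mm. A post with a brass cap (top at 90 mm) at x = 73, y = 74 mm, outside its back left corner, carries the upper tray, which covers the lower when shut.
- swing_tray (a joint): Angle of the upper tray about the post, rad: 0 = straight above the lower tray, growing as it swings clockwise seen from above (its front end goes left), stop at 1.6, where it stands beside the lower tray on the left. Starts at 0 to 0.25. Slight friction (0.08 N m): it stays where it is left.
- tray_pivot (a point): On the upper tray's pivot axis, level with its underside (40 mm above the table). Frame turns with the upper tray: z up, parallel to the organiser's at joint 0. In it the upper tray spans x -156 to 10, y -139 to -9, z 0 to 38 mm (rim 78 mm above the table), walls 5 mm. Four fixed punches lie in it below the rim.
- tray_push (a point): Point on the outer face of the upper tray's right-hand wall (y = -139 mm in tray_pivot's frame) at x = -118 mm, 22 mm above the tray's underside: a good place to push. Axes as tray_pivot's: outward is -y. A quarter turn brings it round the front to the robot's side.
- snap_anvil: The thing to point at: snap anvil, a small dark steel disc with a shallow hollow in its top, 26 mm across, 11 mm high, flat in one of the four bays of the lower tray (which one varies), hidden until the upper tray is swung away. Origin: centre of its underside.
- waxed_bobbin: Flanged wooden bobbin of thread with a hole in the middle, 40 mm across, 18 mm high, flat in another bay. Origin: centre of its underside.
- beeswax_puck: Plain round cake of wax, 48 mm across, 16 mm high, flat in another bay. Origin: centre of its underside.
- sanding_block: Cork block with abrasive paper, 62 x 36 mm, 27 mm high, in the last bay. Origin: centre of its underside.
- work_board: Fibre punching board 214 x 300 x 18 mm lying on the table right of the organiser, fixed, with leather pieces (8 mm) lying on it. Origin: centre of its underside.
- flat_pencil: Flat pencil, 114 x 14 x 7 mm, lying on the table left of the organiser; the upper tray may pass 30 mm above it. Origin: centre of the underside.
- snap_setter: Steel snap setter, a rod 80 mm long, 14 mm thick, lying on the board. Origin: centre of the underside.
- rivet_jar: Glass jar of rivets, 47 mm across, 50 mm high, in front of the board, to the right. Origin: centre of the underside.
- masking_tape: Roll of tape lying flat, 64 mm across, 19 mm high, at the front of the table, right of the organiser. Origin: centre of the underside.

How it is judged:
On the way, in this order (a step that is already met when the one before it is completed fails the run):
1. the upper tray is swung out to its stop (within 0.15 rad) (value of joint swing_tray above 1.45 rad), for 0.2 s.
2. the fingertips dwell just above the snap anvil, centred over it (horizontal distance between the grasp point and snap_anvil below 0.025 m and z of the grasp point in the frame of snap_anvil between 0.025 and 0.088 m and value of joint swing_tray above 1.45 rad), for 1.8 s.
At the end, for the whole second after the job is handed in: The upper tray is still swung out (joint above 1.45 rad of 1.6), the four things in the lower tray lie within 10 mm and those on the table within 15 mm of where they started, and the anvil is at rest (value of joint swing_tray above 1.45 rad and linear speed of snap_anvil below 0.02 m/s and distance of each of snap_anvil, waxed_bobbin, beeswax_puck, sanding_block from where it was at the start of the episode below 0.01 m and distance of each of snap_setter, flat_pencil, rivet_jar, masking_tape from where it was at the start of the episode below 0.015 m); the robot touches nothing.
It fails at once if a thing in the lower tray is touched (contact force between any of the arm, the fingers and snap_anvil above 0.5 N or contact force between any of the arm, the fingers and waxed_bobbin above 0.5 N or contact force between any of the arm, the fingers and beeswax_puck above 0.5 N or contact force between any of the arm, the fingers and sanding_block above 0.5 N).
It fails at once if a thing in the lower tray is lifted or shifted by more than 10 mm (distance of any of snap_anvil, waxed_bobbin, beeswax_puck, sanding_block from where it was at the start of the episode above 0.01 m).
It fails at once if the upper tray's wall is pinched, or its contents are reached into, instead of pushing from outside (x of the grasp point in the frame of tray_pivot between -0.156 and 0.01 m and y of the grasp point in the frame of tray_pivot between -0.139 and -0.009 m and z of the grasp point in the frame of tray_pivot between 0 and 0.05 m).
It fails at once if a thing on the table or the board is touched or shifted by more than 15 mm (distance of any of snap_setter, flat_pencil, rivet_jar, masking_tape from where it was at the start of the episode above 0.015 m or contact force between any of the arm, the fingers and snap_setter above 0.5 N or contact force between any of the arm, the fingers and flat_pencil above 0.5 N or contact force between any of the arm, the fingers and rivet_jar above 0.5 N or contact force between any of the arm, the fingers and masking_tape above 0.5 N).
It also fails if it takes over 54 s, if anything falls off the work surface, if the arm or the gripper's body presses on something with over 40 N, if the wrist force passes 120 N, or if a joint passes its speed limit or range.

## Working session

There is one attempt and no reset: what is moved stays moved. The work goes in short steps, Python scripts to look and compute and a tool call to move; the robot and the scene stay as the last step left them, time stands still between calls to the robot, and variables do not carry over. Pictures are saved under pics/ and viewed, at most 10 in all, crops included, and the job is handed in when it is done.

Besides the shell and the picture viewer there is one more tool, called after ">>>" by a JSON object that holds its "name" and its "arguments", one argument or row to a line. jog_arm: Moves the arm, as the interface text tells. Its arguments: {"type":"object","properties":{"increments":{"type":"array","items":{"type":"array","items":{"type":"number"}}},"force":{"type":"number"}},"required":["increments"]}

```bash
mkdir -p pics; ls
python3 - <<'E'
from cell import telemetry, eyes, workorder, bot
import cv2,pickle
s=telemetry.get_state();print(s, bot.hold_point_z)
d={}
for n in("top","side"):
    i=eyes.get_image(n);d[n]=i;cv2.imwrite(f"pics/{n}0.png",i["frame"][:,:,::-1]);print(n,{k:v for k,v in i.items() if k!="frame"})
pickle.dump(d,open("d0.pkl","wb"))
E
```

```text
pics
{'t': 0.0, 'q': array([-1.21189043,  0.32182379, -0.0700963 ,  1.45172218,  0.0225921 ,
        1.37081597, -0.05691703]), 'dq': array([-0.00099163, -0.00122823,  0.00115708, -0.00117208, -0.00193085,
        0.00098341,  0.00026554]), 'joint_torque': array([-1.78260436e-06, -4.93592584e+01, -3.82132670e-01, -3.14325178e+01,
        1.30312645e-02,  1.16596246e-02,  3.39102634e-06]), 'tcp_pos': array([0.21953895, 0.61114114, 0.20209946]), 'ee_rot': array([ 1.71538267e-01,  9.85176959e-01, -9.83117294e-04, -1.25153694e-04]), 'force': array([ 0.16498799,  0.00170069, -0.74074758]), 'wrist_torque': array([-0.04883182, -0.024522  , -0.00902222]), 'gripper_force': 0.0, 'grip_width': 0.08562434087664807} 0.0187
top {'vertical_fov': 47.36130728358238, 'cx': 323.7220264344809, 'cy': 197.847190572582, 'R': array([[ 0.00551206, -0.99998122,  0.00267998],
       [-0.97665953, -0.00595894, -0.21471063],
       [ 0.21472256, -0.00143393, -0.97667403]]), 't': array([-0.16379836,  0.55807696,  1.01722708])}
side {'vertical_fov': 53.19818861377813, 'cx': 319.0775152645686, 'cy': 194.7012465293033, 'R': array([[ 0.92833475, -0.37169306, -0.00623374],
       [-0.22125182, -0.53896426, -0.8127516 ],
       [ 0.29873437,  0.75588477, -0.58257702]]), 't': array([-0.54747491,  0.06947975,  1.0471604 ])}
```

View pics/top0.png

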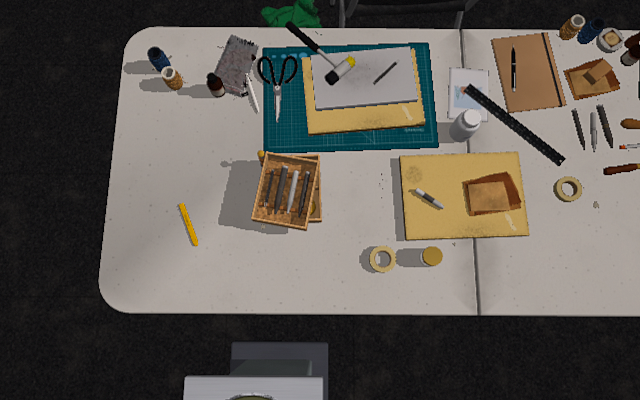

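View pics/side0.png

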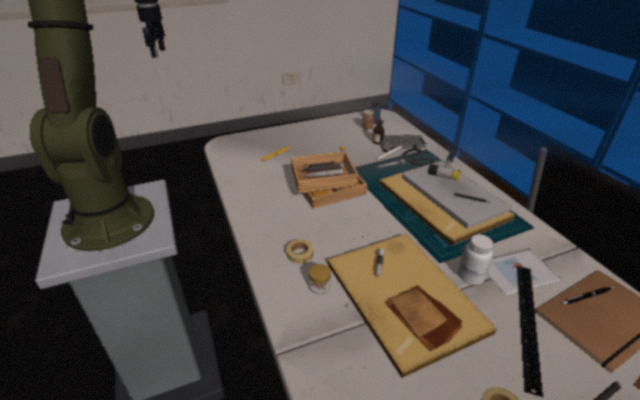

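The organiser is at about (288,190) in the top view, with its brass post cap at (262,155), a slightly open upper tray, and the pencil at (188,224). The tape (382,259) and jar (432,256) are at the right front. I'll zoom in next.

Run:
```python
import cv2,pickle,numpy as np
d=pickle.load(open("d0.pkl","rb"))
a=d["top"]["frame"][140:240,240:330,::-1]; b=d["side"]["frame"][140:215,280:375,::-1]
a=cv2.resize(a,None,fx=6,fy=6,interpolation=cv2.INTER_CUBIC)
cv2.imwrite("pics/c0.png",a); cv2.imwrite("pics/c1.png",cv2.resize(b,None,fx=8,fy=8,interpolation=cv2.INTER_CUBIC))
```

```text
(no output)
```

View pics/c0.png

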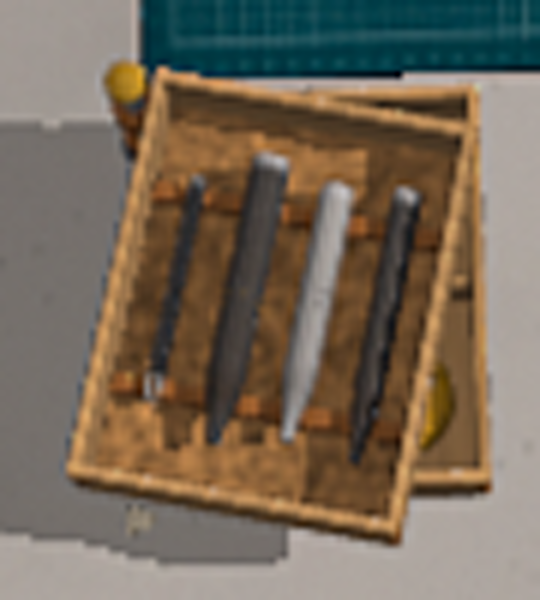

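View pics/c1.png

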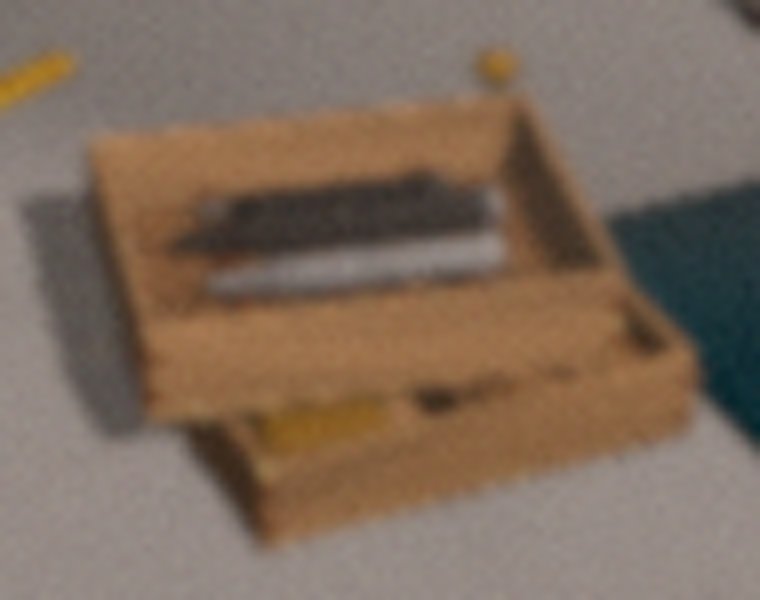

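The top crop shows the upper rim corners at about (161,71), (473,128), (397,540) and (70,482), with the cap at (126,78). The lower rim's right corners are at (479,87) and (490,488). A yellow item lies in the front-right bay. Now I'll fit the pose.

```bash
cat > h.py <<'E'
import numpy as np, pickle
from scipy.optimize import least_squares
def proj(c,X):
    f=200/np.tan(np.radians(c["vertical_fov"]/2)); p=c["R"]@X+c["t"]; return f*p[:2]/p[2]+[c["cx"],c["cy"]]
def onz(c,uv,z):
    f=200/np.tan(np.radians(c["vertical_fov"]/2)); r=c["R"].T@np.array([(uv[0]-c["cx"])/f,(uv[1]-c["cy"])/f,1]); o=-c["R"].T@c["t"]
    return o+r*(z-o[2])/r[2]
def rz(a): return np.array([[np.cos(a),-np.sin(a)],[np.sin(a),np.cos(a)]])
def org(p,v): return np.r_[p[:2]+rz(p[2])@np.array(v[:2]),v[2]]
def tray(p,th,v): # tray_pivot frame -> world
    return np.r_[p[:2]+rz(p[2])@(np.array([.073,.074])+rz(-th)@np.array(v[:2])),v[2]+.04]
E
python3 - <<'E'
from h import *
d=pickle.load(open("d0.pkl","rb"))
T=[((.01,-.009),(161,71),(520,97)),((.01,-.139),(473,128),(625,285)),((-.156,-.139),(397,540),(147,325)),((-.156,-.009),(70,482),(93,148))]
O=[((.083,-.065,.038),(479,87),(697,352)),((-.083,-.065,.038),(490,488),(265,470)),((.073,.074,.088),(126,80),(496,65))]
top=lambda u:np.array(u)/6+[240,140]-.4; sd=lambda u:np.array(u)/8+[280,140]-.4
def res(q):
    r=[]
    for v,a,b in T:
        X=tray(q,q[3],(*v,.038)); r+=[proj(d["top"],X)-top(a),proj(d["side"],X)-sd(b)]
    for v,a,b in O:
        X=org(q,v); r+=[proj(d["top"],X)-top(a),proj(d["side"],X)-sd(b)]
    return np.concatenate(r)
s=least_squares(res,[.6,.0,0,.1],loss="soft_l1"); q=s.x
print(q.round(4)); print(res(q).reshape(-1,4).round(1))
pickle.dump(q,open("q.pkl","wb"))
print("pivot",org(q,(.073,.074,0)))
for th in np.r_[q[3],.4,.6,.8,1,1.2,1.4,1.6]:
    print(round(th,2),tray(q,th,(-.118,-.139,.022)).round(3),tray(q,th,(-.118,-.157,.022)).round(3))
for n,uv in dict(tape=(382,259),jar=(432,256),p0=(180,204),p1=(197,245)).items(): print(n,onz(d["top"],uv,.01).round(3))
E
```

```text
[ 0.5885 -0.0878  0.0379  0.2128]
[[-0.8  0.2  1.2 -0.8]
 [ 0.9  0.1  0.5 -1.1]
 [ 0.5 -0.1 -0.4  1.1]
 [-0.6 -0.5 -0.9 -1.1]
 [ 0.1  0.2  0.3  0.4]
 [ 0.4 -0.2 -0.5  0.2]
 [-0.1  0.7  0.3 -0.8]]
pivot [ 0.65865361 -0.01111491  0.        ]
0.21 [ 0.518 -0.127  0.062] [ 0.515 -0.145  0.062]
0.4 [ 0.499 -0.099  0.062] [ 0.493 -0.116  0.062]
0.6 [ 0.485 -0.066  0.062] [ 0.475 -0.081  0.062]
0.8 [ 0.477 -0.03   0.062] [ 0.465 -0.043  0.062]
1.0 [0.477 0.006 0.062] [ 0.462 -0.004  0.062]
1.2 [0.484 0.042 0.062] [0.468 0.035 0.062]
1.4 [0.498 0.076 0.062] [0.481 0.072 0.062]
1.6 [0.519 0.106 0.062] [0.501 0.106 0.062]
tape [ 0.42  -0.302  0.01 ]
jar [ 0.428 -0.423  0.01 ]
p0 [0.552 0.194 0.01 ]
p1 [0.451 0.146 0.01 ]
```

```bash
cat > plan.py <<'E'
from cell import telemetry
from h import *
def pose():
    s=telemetry.get_state(); x,y,z,w=s["ee_rot"]
    return np.array(s["tcp_pos"]), np.arctan2(1-2*(x*x+z*z),2*(x*y-w*z)), s   # psi: world angle of tool y
def rows(wps,step=.04,turn=.1,start=None):
    p,psi,_=pose() if start is None else start; out=[]; p=p.copy()
    for w in wps:
        g=np.array(w[:3]); dpsi=(w[3]-psi+np.pi)%(2*np.pi)-np.pi
        n=int(np.ceil(max(np.linalg.norm(g-p)/step,abs(dpsi)/turn,1)))
        p0,psi0=p.copy(),psi
        for k in range(1,n+1):
            d=p0+(g-p0)*k/n-p; yv=np.array([np.cos(psi),np.sin(psi)]); xv=np.array([-yv[1],yv[0]])
            xv=np.array([yv[1]*-1,yv[0]])  # x = y cross z, z down
            r=np.round([d[:2]@xv,d[:2]@yv,-d[2],-(psi0+dpsi*k/n-psi)],3)
            out.append(r.tolist()+[0]); p=p+np.r_[r[0]*xv+r[1]*yv,-r[2]]; psi-=r[3]
    return out
def show(o):
    for i in range(0,len(o),5): print([[float(x)+0 for x in r] for r in o[i:i+5]])
E
python3 - <<'E'
from plan import *
p,psi,s=pose();print(p,psi)
q=pickle.load(open("q.pkl","rb")); a=q[2]-q[3]
S=tray(q,q[3],(-.118,-.195,0));print(S,a)
show(rows([(.48,.30,.2,psi-.6),(S[0],S[1],.2,a),(S[0],S[1],.052,a)]))
E
```

```text
[0.2195455  0.61124594 0.20225478] 1.2260475714364056
[ 0.50852219 -0.18260706  0.04      ] -0.17489851681512533
[[-0.032, -0.019, 0.0, 0.055, 0.0], [-0.033, -0.016, 0.0, 0.054, 0.0], [-0.033, -0.016, 0.001, 0.055, 0.0], [-0.035, -0.013, 0.0, 0.054, 0.0], [-0.035, -0.011, 0.0, 0.055, 0.0]]
[[-0.036, -0.009, 0.0, 0.054, 0.0], [-0.036, -0.008, 0.0, 0.055, 0.0], [-0.036, -0.005, 0.001, 0.054, 0.0], [-0.037, -0.004, 0.0, 0.055, 0.0], [-0.037, -0.001, 0.0, 0.054, 0.0]]
[[-0.037, 0.0, 0.0, 0.055, 0.0], [-0.031, -0.02, 0.0, 0.062, 0.0], [-0.033, -0.018, 0.0, 0.061, 0.0], [-0.033, -0.016, 0.0, 0.062, 0.0], [-0.035, -0.014, 0.0, 0.061, 0.0]]
[[-0.035, -0.011, 0.0, 0.062, 0.0], [-0.036, -0.01, 0.0, 0.062, 0.0], [-0.036, -0.007, 0.0, 0.061, 0.0], [-0.037, -0.005, 0.0, 0.062, 0.0], [-0.037, -0.003, 0.0, 0.062, 0.0]]
[[-0.037, 0.0, 0.0, 0.061, 0.0], [-0.038, 0.002, 0.0, 0.062, 0.0], [-0.037, 0.004, 0.0, 0.061, 0.0], [-0.036, 0.006, 0.0, 0.062, 0.0], [0.0, 0.0, 0.037, 0.0, 0.0]]
[[0.0, 0.0, 0.037, 0.0, 0.0], [0.0, 0.0, 0.037, 0.0, 0.0], [0.0, 0.0, 0.037, 0.0, 0.0]]
```

>>> {"name": "jog_arm", "arguments": {
  "increments": [
    [-0.032, -0.019, 0, 0.055, 0],
    [-0.033, -0.016, 0, 0.055, 0],
    [-0.033, -0.016, 0, 0.055, 0],
    [-0.035, -0.013, 0, 0.055, 0],
    [-0.035, -0.011, 0, 0.055, 0]
  ],
  "force": 20
}}

```text
t: 0.52
tcp_pos: [0.3389, 0.4683, 0.2028]
ee_rot: [0.306, 0.952, -0.0, -0.0]
force: [0.4, -0.1, -0.1]
grip_width: 0.0254
gripper_force: 0.0
```

>>> {"name": "jog_arm", "arguments": {
  "increments": [
    [-0.036, -0.009, 0, 0.055, 0],
    [-0.036, -0.008, 0, 0.055, 0],
    [-0.036, -0.005, 0, 0.055, 0],
    [-0.037, -0.004, 0, 0.055, 0],
    [-0.037, -0.001, 0, 0.055, 0]
  ]
}}

```text
t: 0.93
tcp_pos: [0.4567, 0.3265, 0.203]
ee_rot: [0.434, 0.901, -0.0, -0.0]
force: [0.3, 0.1, 0.7]
grip_width: 0.0002
gripper_force: 0.0
```

>>> {"name": "jog_arm", "arguments": {
  "increments": [
    [-0.037, 0, 0, 0.055, 0],
    [-0.031, -0.02, 0, 0.06, 0],
    [-0.033, -0.018, 0, 0.06, 0],
    [-0.033, -0.016, 0, 0.06, 0],
    [-0.035, -0.014, 0, 0.06, 0]
  ]
}}

```text
t: 1.35
tcp_pos: [0.4869, 0.149, 0.2027]
ee_rot: [0.562, 0.827, -0.0, -0.0]
force: [1.0, -0.2, 0.9]
grip_width: -0.0002
gripper_force: 0.0
```

>>> {"name": "jog_arm", "arguments": {
  "increments": [
    [-0.035, -0.011, 0, 0.06, 0],
    [-0.036, -0.01, 0, 0.06, 0],
    [-0.036, -0.007, 0, 0.06, 0],
    [-0.037, -0.005, 0, 0.06, 0],
    [-0.037, -0.003, 0, 0.06, 0]
  ]
}}

```text
t: 1.77
tcp_pos: [0.4989, -0.0358, 0.2031]
ee_rot: [0.679, 0.734, 0.0, -0.0]
force: [0.3, 0.8, -0.4]
grip_width: -0.0002
gripper_force: 0.0
```

>>> {"name": "jog_arm", "arguments": {
  "increments": [
    [-0.037, 0, 0, 0.06, 0],
    [-0.038, 0.002, 0, 0.06, 0],
    [-0.037, 0.004, 0, 0.06, 0],
    [-0.036, 0.006, 0, 0.06, 0],
    [0, 0, 0, 0, 0]
  ]
}}

```text
t: 2.18
tcp_pos: [0.5083, -0.1916, 0.2035]
ee_rot: [0.765, 0.644, -0.002, 0.002]
force: [-0.8, -0.3, -0.3]
grip_width: 0.0001
gripper_force: 0.0
```

Run:
```python
from plan import *
p,psi,s=pose();print(s["t"],p,psi,s["q"],s["grip_width"],s["force"])
q=pickle.load(open("q.pkl","rb")); a=q[2]-q[3]
S=tray(q,q[3],(-.118,-.195,0));print(S,a)
show(rows([(S[0],S[1],.2,a),(S[0],S[1],.052,a)]))
```

```text
2.1833 [ 0.50830607 -0.19164205  0.20346596] -0.17255123228103847 [-0.34319637  0.09707326  0.69978375  1.74156055 -0.05944311  1.32428954
  0.19612272] 0.00011183812105041649 [-0.77306402 -0.2755763  -0.32175227]
[ 0.50852219 -0.18260706  0.04      ] -0.17489851681512533
[[0.009, -0.001, 0.003, 0.002, 0.0], [0.0, 0.0, 0.037, 0.0, 0.0], [0.0, 0.0, 0.037, 0.0, 0.0], [0.0, 0.0, 0.037, 0.0, 0.0], [0.0, 0.0, 0.037, 0.0, 0.0]]
```

>>> {"name": "jog_arm", "arguments": {
  "increments": [
    [0, 0, 0.038, 0, 0],
    [0, 0, 0.038, 0, 0],
    [0, 0, 0.038, 0, 0],
    [0, 0, 0.037, 0, 0],
    [0, 0, 0, 0, 0]
  ]
}}

```text
t: 2.6
tcp_pos: [0.5039, -0.1802, 0.0452]
ee_rot: [0.761, 0.649, -0.004, -0.005]
force: [-1.8, 0.9, 0.5]
grip_width: -0.0004
gripper_force: 0.0
```

Run:
```python
from plan import *
p,psi,s=pose();print(s["t"],p,psi,s["force"])
q=pickle.load(open("q.pkl","rb"))
w=[]
for th in np.arange(q[3],1.76,.06):
    w.append((*tray(q,th,(-.118,-.149,.012))[:2],.052,q[2]-th))
R=rows(w,step=.02,turn=.1); show(R); print(len(R))
```

```text
2.6 [ 0.50392123 -0.1801527   0.04518766] -0.15863114398819855 [-1.79149509  0.93082633  0.48955499]
[[0.015, 0.002, -0.002, 0.005, 0.0], [0.015, 0.002, -0.003, 0.006, 0.0], [0.014, 0.001, -0.002, 0.005, 0.0], [0.008, -0.008, 0.0, 0.06, 0.0], [0.007, -0.009, 0.0, 0.06, 0.0]]
[[0.007, -0.009, 0.0, 0.06, 0.0], [0.008, -0.008, 0.0, 0.06, 0.0], [0.007, -0.009, 0.0, 0.06, 0.0], [0.007, -0.009, 0.0, 0.06, 0.0], [0.008, -0.009, 0.0, 0.06, 0.0]]
[[0.007, -0.008, 0.0, 0.06, 0.0], [0.007, -0.009, 0.0, 0.06, 0.0], [0.008, -0.009, 0.0, 0.06, 0.0], [0.007, -0.008, 0.0, 0.06, 0.0], [0.007, -0.009, 0.0, 0.06, 0.0]]
[[0.008, -0.009, 0.0, 0.06, 0.0], [0.007, -0.009, 0.0, 0.06, 0.0], [0.007, -0.008, 0.0, 0.06, 0.0], [0.008, -0.009, 0.0, 0.06, 0.0], [0.007, -0.009, 0.0, 0.06, 0.0]]
[[0.008, -0.009, 0.0, 0.06, 0.0], [0.007, -0.008, 0.0, 0.06, 0.0], [0.007, -0.009, 0.0, 0.06, 0.0], [0.008, -0.009, 0.0, 0.06, 0.0], [0.007, -0.008, 0.0, 0.06, 0.0]]
[[0.007, -0.009, 0.0, 0.06, 0.0], [0.008, -0.009, 0.0, 0.06, 0.0], [0.007, -0.009, 0.0, 0.06, 0.0]]
28
```

>>> {"name": "jog_arm", "arguments": {
  "increments": [
    [0.015, 0.002, -0.003, 0.005, 0],
    [0.015, 0.002, -0.003, 0.005, 0],
    [0.014, 0.001, -0.002, 0.005, 0],
    [0.008, -0.008, 0, 0.06, 0],
    [0.007, -0.009, 0, 0.06, 0]
  ]
}}

```text
t: 3.02
tcp_pos: [0.5101, -0.1208, 0.0624]
ee_rot: [0.804, 0.595, 0.001, 0.001]
force: [-0.4, 0.1, 0.1]
grip_width: 0.0002
gripper_force: 0.0
```

>>> {"name": "jog_arm", "arguments": {
  "increments": [
    [0.007, -0.009, 0, 0.06, 0],
    [0.007, -0.009, 0, 0.06, 0],
    [0.007, -0.009, 0, 0.06, 0],
    [0.007, -0.009, 0, 0.06, 0],
    [0.008, -0.009, 0, 0.06, 0]
  ]
}}

```text
t: 3.43
tcp_pos: [0.4827, -0.0706, 0.0622]
ee_rot: [0.884, 0.468, 0.001, 0.0]
force: [0.6, 0.0, -0.1]
grip_width: 0.0002
gripper_force: 0.0
```

Run:
```python
from plan import *
from cell import eyes
import cv2
p,psi,s=pose();print(s["t"],p,psi,s["force"],s["q"])
q=pickle.load(open("q.pkl","rb"))
th=q[2]-psi; print("th by psi",th)
r=rz(th-q[2])@(p[:2]-org(q,(.073,.074,0))[:2]);print("in tray(th) frame",r)
i=eyes.get_image("top")["frame"][120:270,200:400,::-1]; cv2.imwrite("pics/t1.png",cv2.resize(i,None,fx=4,fy=4,interpolation=cv2.INTER_CUBIC))
```

```text
3.4333 [ 0.48265561 -0.07055804  0.06222449] -0.5973977671802881 [ 0.55923281  0.02069371 -0.10250647] [-0.54235908  0.1045755   0.66982313  2.03310671 -0.07665268  1.02571472
 -0.43292565]
th by psi 0.6353035382569849
in tray(th) frame [-0.11207919 -0.14814532]
```

View pics/t1.png

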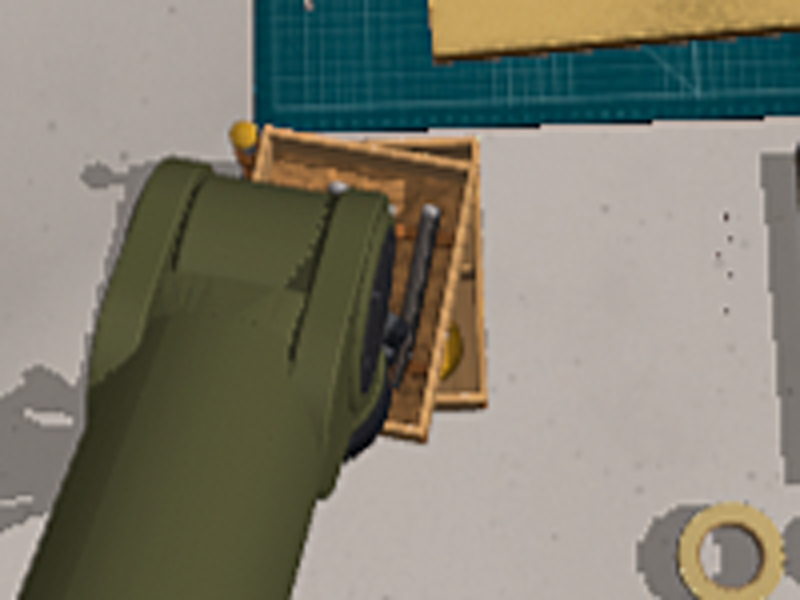

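The top view shows the upper tray unmoved: its front-right corner is still at (306,229) in full-frame pixels. The arm hides the fingers. I'll check the side and wrist views before moving again.

Run:
```python
from plan import *
from cell import eyes
import cv2
p,psi,s=pose();print(s["t"],p,psi,s["force"],s["dq"].round(3))
c=eyes.get_image("side");w=eyes.get_image("wrist")
pickle.dump((c,w,p,s["ee_rot"]),open("d1.pkl","wb"))
print(proj(c,p),proj(c,p+[0,0,.07]))
print({k:v for k,v in w.items() if k!="frame"})
i=c["frame"][90:240,250:400,::-1]
i=cv2.resize(i,(400,400),interpolation=cv2.INTER_CUBIC)
cv2.imwrite("pics/s1.png",np.hstack([i,cv2.resize(w["frame"][:,:,::-1],(400,400))[:, :]]))
```

```text
3.4833 [ 0.4821127  -0.06771512  0.06193614] -0.5973582956261758 [-1.07608216  1.08164627  0.12404484] [ 0.019  0.03  -0.002 -0.02  -0.027 -0.013  0.225]
[291.89490868 176.23770885] [290.68828724 154.1556553 ]
{'vertical_fov': 62.03249808762029, 'cx': 317.53395486695865, 'cy': 198.9169018617047, 'mount': array([[-3.61592733e-05, -9.57079812e-01, -2.89824485e-01,
         7.47152463e-02],
       [ 9.99999879e-01,  1.07495456e-04, -4.79742073e-04,
         8.88446112e-04],
       [ 4.90306268e-04, -2.89824468e-01,  9.57079692e-01,
        -1.70486264e-01],
       [ 0.00000000e+00,  0.00000000e+00,  0.00000000e+00,
         1.00000000e+00]])}
```

View pics/s1.png

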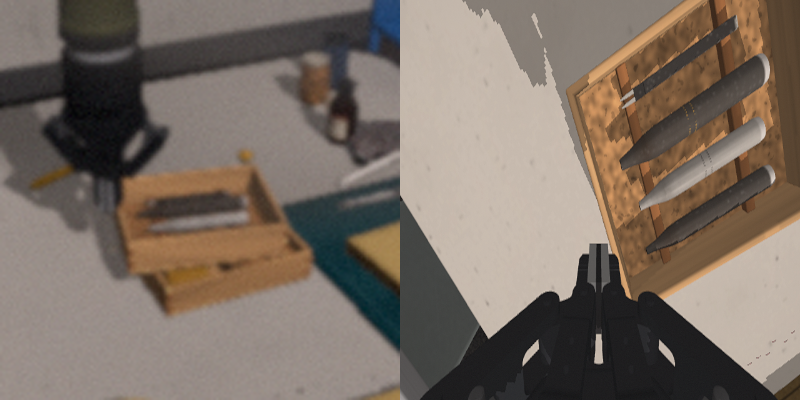

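The side view shows the shut fingers just in front of the upper tray's front wall, and the tray hasn't moved. Its front-left rim corner is at wrist pixel (269,88), and the fingertips are at (317,243). The fingers seem to have crossed above the rim, so I'll check for a height bias in the measured pose.

```bash
cat >> plan.py <<'E'
from scipy.spatial.transform import Rotation as Ro
def wcam(w,p,quat):
    M=w["mount"]; Rwt=Ro.from_quat(quat).as_matrix(); Rc=(Rwt@M[:3,:3]).T; c=p+Rwt@M[:3,3]
    return dict(w,R=Rc,t=-Rc@c)
E
python3 - <<'E'
from plan import *
c,w,p,quat=pickle.load(open("d1.pkl","rb"))
for k in range(2):
    P,psi,s=pose();print(s["t"],P,psi,s["force"])
q=pickle.load(open("q.pkl","rb"))
W=wcam(w,p,quat)
for n,v in dict(FL=(-.156,-.009,.038),FR=(-.156,-.139,.038),FLin=(-.151,-.014,.038),FLbase=(-.156,-.009,0)).items(): print(n,proj(W,tray(q,q[3],v)).round(1))
# image overlays: crop corners
print("punch check", [onz(W,((x-400)*1.6,y),.078).round(4) for x,y in((568,88),(625,297))], [tray(q,q[3],v).round(4) for v in((-.156,-.009,.038),(-.156,-.139,.038))])
r=rz(q[3]-q[2])@(p[:2]-org(q,(.073,.074,0))[:2]);print("tcp in tray frame",r)
E
```

```text
3.5833 [ 0.48303454 -0.07008387  0.06179947] -0.5904342189648204 [ 0.82420085 -0.49730306 -0.22722772]
3.5833 [ 0.48303454 -0.07008387  0.06179947] -0.5904342189648204 [ 0.82420085 -0.49730306 -0.22722772]
FL [260.8  99.9]
FR [368.7 325.7]
FLin [275.8 105.8]
FLbase [272.   99.8]
punch check [array([0.5094, 0.0092, 0.078 ]), array([ 0.4865, -0.1029,  0.078 ])] [array([0.5035, 0.0072, 0.078 ]), array([ 0.4808, -0.1208,  0.078 ])]
tcp in tray frame [-0.16399874 -0.08645629]
```

Run:
```python
from plan import *
import cv2
c,w,p,quat=pickle.load(open("d1.pkl","rb"))
a=cv2.resize(w["frame"][60:340,240:400,::-1],None,fx=2.1,fy=2.1,interpolation=cv2.INTER_CUBIC)
b=cv2.resize(c["frame"][140:195,270:315,::-1],None,fx=10,fy=10,interpolation=cv2.INTER_CUBIC)
o=np.zeros((600,800,3),np.uint8); o[:588,:336]=a; o[:550,345:795]=b; cv2.imwrite("pics/z1.png",o)
```

```text
(no output)
```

View pics/z1.png

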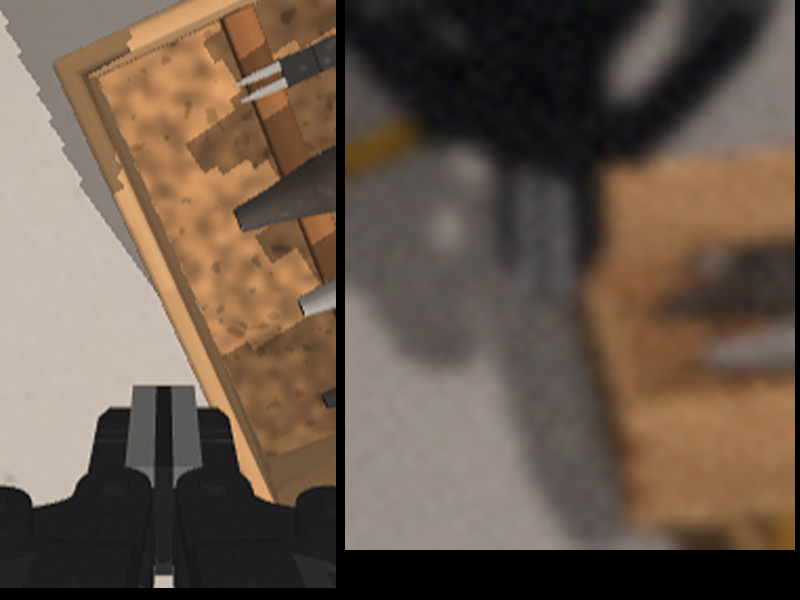

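Run:
```python
from plan import *
c,w,p,quat=pickle.load(open("d1.pkl","rb")); d=pickle.load(open("d0.pkl","rb"))
q=pickle.load(open("q.pkl","rb"))
tp=lambda u:np.array(u)/6+[240,140]-.4; wp=lambda u:np.array(u)/2.1+[240,60]-.3
P=[(onz(d["top"],tp(a),.054),wp(b)) for a,b in(((213,442),(238,222)),((288,440),(303,308)),((357,460),(322,400)),((153,388),(238,94)))]
P.append((tray(q,q[3],(-.156,-.009,.038)),wp((55,65))))
def res(v):
    W=wcam(w,p+v[:3],(Ro.from_rotvec([0,0,v[3]])*Ro.from_quat(quat)).as_quat()); return np.concatenate([proj(W,X)-u for X,u in P])
s=least_squares(res,[0,0,0,0],x_scale=[.01,.01,.01,.1]);print(s.x,res([0]*4).round(1),s.fun.round(1))
f=lambda v:proj(c,p+v); print(f(s.x[:3]),f(np.zeros(3)))
```

```text
[ 0.00185035 -0.00198868  0.00228478  0.03432368] [ 2.1 -1.8  0.6 -1.   4.  -1.  12.1 -2.7 -5.1  9.3] [-0.6 -2.5 -3.9 -1.1 -2.  -1.3 11.2 -2.3 -4.6  5.8]
[292.72422655 175.76638472] [291.89490868 176.23770885]
```

The wrist image matches the reported TCP to about 3 mm. In both views, though, the visible fingertips sit about 20 mm behind the TCP, so at z=0.062 they passed over the 78 mm rim. I'll raise, go back to the right side, and push lower at TCP z≈0.043, which still clears the 38 mm lower rim.

Run:
```python
from plan import *
from cell import bot
print([a for a in dir(bot) if a[0]!="_"], {k:v for k,v in vars(bot).items() if k[0]!="_"})
p,psi,s=pose()
q=pickle.load(open("q.pkl","rb")); a=q[2]-q[3]
S=tray(q,q[3],(-.118,-.19,0))
show(rows([(p[0],p[1],.14,psi),(S[0],S[1],.14,a)],step=.03))
```

```text
['IKError', 'hold_point_z'] {}
[[0.0, 0.0, -0.026, 0.0, 0.0], [0.0, 0.0, -0.026, 0.0, 0.0], [0.0, 0.0, -0.026, 0.0, 0.0], [-0.015, 0.016, 0.0, -0.083, 0.0], [-0.016, 0.015, 0.0, -0.083, 0.0]]
[[-0.018, 0.014, 0.0, -0.083, 0.0], [-0.018, 0.012, 0.0, -0.083, 0.0], [-0.02, 0.011, 0.0, -0.084, 0.0]]
```

>>> {"name": "jog_arm", "arguments": {
  "increments": [
    [0, 0, -0.026, 0, 0],
    [0, 0, -0.026, 0, 0],
    [0, 0, -0.026, 0, 0],
    [0, 0, 0, 0, 0],
    [-0.015, 0.016, 0, -0.083, 0]
  ]
}}

```text
t: 4.0
tcp_pos: [0.4887, -0.0892, 0.1405]
ee_rot: [0.861, 0.508, 0.003, -0.0]
force: [0.6, 0.4, -0.6]
grip_width: -0.0
gripper_force: 0.0
```

>>> {"name": "jog_arm", "arguments": {
  "increments": [
    [-0.016, 0.015, 0, -0.083, 0],
    [-0.018, 0.014, 0, -0.083, 0],
    [-0.018, 0.012, 0, -0.083, 0],
    [-0.02, 0.011, 0, -0.084, 0],
    [0, 0, 0, 0, 0]
  ]
}}

```text
t: 4.42
tcp_pos: [0.5082, -0.1854, 0.139]
ee_rot: [0.768, 0.641, -0.001, 0.002]
force: [-1.3, -0.8, 0.7]
grip_width: -0.0001
gripper_force: 0.0
```

>>> {"name": "jog_arm", "arguments": {
  "increments": [
    [0, 0, 0, 0, 0],
    [0, 0, 0, 0, 0],
    [0, 0, 0, 0, 0]
  ]
}}

```text
t: 4.67
tcp_pos: [0.5081, -0.1778, 0.1382]
ee_rot: [0.767, 0.642, 0.0, -0.0]
force: [0.8, -0.3, -0.2]
grip_width: 0.0004
gripper_force: 0.0
```

Run:
```python
from plan import *
p,psi,s=pose();print(s["t"],p,psi,s["dq"].round(3))
q=pickle.load(open("q.pkl","rb")); a=q[2]-q[3]
S=tray(q,q[3],(-.118,-.19,0));print(S,a)
show(rows([(S[0],S[1],p[2],a),(S[0],S[1],.043,a)],step=.02))
```

```text
4.6667 [ 0.50810615 -0.17783589  0.13815651] -0.17704213562826301 [-0.007 -0.005 -0.004  0.003  0.002 -0.002  0.002]
[ 0.50939223 -0.17768334  0.04      ] -0.17489851681512533
[[0.0, 0.001, 0.0, -0.002, 0.0], [0.0, 0.0, 0.019, 0.0, 0.0], [0.0, 0.0, 0.019, 0.0, 0.0], [0.0, 0.0, 0.019, 0.0, 0.0], [0.0, 0.0, 0.019, 0.0, 0.0]]
[[0.0, 0.0, 0.019, 0.0, 0.0]]
```

>>> {"name": "jog_arm", "arguments": {
  "increments": [
    [0, 0, 0.019, 0, 0],
    [0, 0, 0.019, 0, 0],
    [0, 0, 0.019, 0, 0],
    [0, 0, 0.019, 0, 0],
    [0, 0, 0.019, 0, 0]
  ]
}}

```text
t: 5.08
tcp_pos: [0.5084, -0.1773, 0.0425]
ee_rot: [0.767, 0.642, 0.001, -0.0]
force: [-0.3, 0.0, 0.2]
grip_width: -0.0
gripper_force: 0.0
```

>>> {"name": "jog_arm", "arguments": {
  "increments": [
    [0, 0, 0, 0, 0],
    [0, 0, 0, 0, 0],
    [0, 0, 0, 0, 0],
    [0.01, 0, 0, 0, 0],
    [0.01, 0, 0, 0, 0]
  ]
}}

```text
t: 5.5
tcp_pos: [0.5127, -0.1589, 0.0446]
ee_rot: [0.768, 0.641, 0.001, 0.001]
force: [0.5, 0.6, -0.3]
grip_width: -0.0004
gripper_force: 0.0
```

>>> {"name": "jog_arm", "arguments": {
  "increments": [
    [0.006, 0, 0, 0, 0],
    [0.006, 0, 0, 0, 0],
    [0.006, 0, 0, 0, 0],
    [0.006, 0, 0, 0, 0],
    [0, 0, 0, 0, 0]
  ]
}}

```text
t: 5.92
tcp_pos: [0.5157, -0.1344, 0.043]
ee_rot: [0.767, 0.642, -0.0, -0.0]
force: [0.2, -0.3, 0.1]
grip_width: 0.0001
gripper_force: 0.0
```

```bash
cat > look.py <<'E'
from plan import *
from cell import eyes
import cv2,sys
p,psi,s=pose();print(s["t"],p.round(4),psi.round(4),s["force"].round(1),s["dq"].round(2).tolist())
q=pickle.load(open("q.pkl","rb"));print("psi-joint",q[2]-psi)
for th in(q[3],q[2]-psi): print("tray frame",rz(th-q[2])@(p[:2]-org(q,(.073,.074,0))[:2]))
E
python3 look.py
python3 - <<'E'
from plan import *
from cell import eyes
import cv2
w=eyes.get_image("wrist")["frame"][::,:,::-1];c=eyes.get_image("side")["frame"][120:220,270:390,::-1]
o=np.zeros((580,400,3),np.uint8);o[:250]=cv2.resize(w,(400,250),interpolation=cv2.INTER_AREA);o[250:]=cv2.resize(c,(400,330),interpolation=cv2.INTER_CUBIC);cv2.imwrite("pics/p2.png",o)
E
```

```text
5.9167 [ 0.5157 -0.1344  0.043 ] -0.1766 [ 0.2 -0.3  0.1] [0.01, 0.0, 0.01, -0.01, -0.02, -0.02, 0.02]
psi-joint 0.21447342660634042
tray frame [-0.11936729 -0.14624458]
tray frame [-0.11912302 -0.14644362]
```

View pics/p2.png

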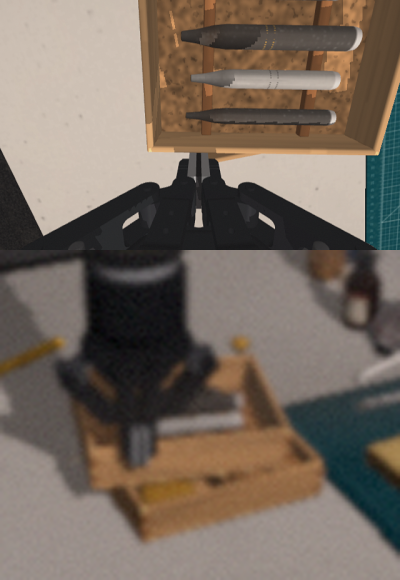

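The wrist view shows the shut fingertips just touching the outside of the right wall, at panel pixel (200,152). In the side view the tip is about 13 mm below the rim. Next is the swing.

```bash
cat > arc.py <<'E'
from plan import *
import sys
p,psi,s=pose();q=pickle.load(open("q.pkl","rb"))
th0=q[2]-psi; y=float(sys.argv[1]); end=float(sys.argv[2])
w=[(*tray(q,th,(-.118,y,0))[:2],.043,q[2]-th) for th in np.arange(th0+.055,end,.055)]
print(th0); show(rows(w,step=.03))
E
python3 arc.py -.146 1.7
```

```text
0.21553153171802727
[[0.008, -0.007, 0.0, 0.055, 0.0], [0.007, -0.008, 0.0, 0.055, 0.0], [0.006, -0.008, 0.0, 0.055, 0.0], [0.007, -0.008, 0.0, 0.055, 0.0], [0.007, -0.008, 0.0, 0.055, 0.0]]
[[0.007, -0.008, 0.0, 0.055, 0.0], [0.006, -0.008, 0.0, 0.055, 0.0], [0.007, -0.007, 0.0, 0.055, 0.0], [0.007, -0.008, 0.0, 0.055, 0.0], [0.006, -0.008, 0.0, 0.055, 0.0]]
[[0.007, -0.008, 0.0, 0.055, 0.0], [0.007, -0.008, 0.0, 0.055, 0.0], [0.006, -0.008, 0.0, 0.055, 0.0], [0.007, -0.008, 0.0, 0.055, 0.0], [0.007, -0.007, 0.0, 0.055, 0.0]]
[[0.007, -0.008, 0.0, 0.055, 0.0], [0.006, -0.008, 0.0, 0.055, 0.0], [0.007, -0.008, 0.0, 0.055, 0.0], [0.007, -0.008, 0.0, 0.055, 0.0], [0.006, -0.008, 0.0, 0.055, 0.0]]
[[0.007, -0.007, 0.0, 0.055, 0.0], [0.007, -0.008, 0.0, 0.055, 0.0], [0.007, -0.008, 0.0, 0.055, 0.0], [0.006, -0.008, 0.0, 0.055, 0.0], [0.007, -0.008, 0.0, 0.055, 0.0]]
[[0.007, -0.008, 0.0, 0.055, 0.0]]
```

>>> {"name": "jog_arm", "arguments": {
  "increments": [
    [0.008, -0.007, 0, 0.055, 0],
    [0.007, -0.008, 0, 0.055, 0],
    [0.006, -0.008, 0, 0.055, 0],
    [0.007, -0.008, 0, 0.055, 0],
    [0.007, -0.008, 0, 0.055, 0]
  ]
}}

```text
t: 6.43
tcp_pos: [0.4878, -0.0916, 0.0432]
ee_rot: [0.849, 0.528, -0.0, 0.0]
force: [-1.3, -1.2, 1.2]
grip_width: 0.0003
gripper_force: 0.8
```

```bash
python3 look.py
python3 - <<'E'
from cell import eyes
import cv2
w=eyes.get_image("wrist")["frame"][::,:,::-1];cv2.imwrite("pics/w3.png",cv2.resize(w,(400,250)))
E
python3 arc.py -.146 1.7 | head -3
```

```text
6.4333 [ 0.4878 -0.0916  0.0432] -0.4573 [-1.3 -1.2  1.2] [-0.3, -0.2, 0.03, 0.18, 0.15, -0.03, -0.98]
psi-joint 0.4952386923293133
tray frame [-0.15419928 -0.1089925 ]
tray frame [-0.11771428 -0.14764868]
0.4956570531295267
[[0.006, -0.006, 0.0, 0.055, 0.0], [0.007, -0.008, 0.0, 0.055, 0.0], [0.007, -0.008, 0.0, 0.055, 0.0], [0.007, -0.008, 0.0, 0.055, 0.0], [0.006, -0.008, 0.0, 0.055, 0.0]]
[[0.007, -0.008, 0.0, 0.055, 0.0], [0.007, -0.008, 0.0, 0.055, 0.0], [0.006, -0.007, 0.0, 0.055, 0.0], [0.007, -0.008, 0.0, 0.055, 0.0], [0.007, -0.008, 0.0, 0.055, 0.0]]
```

View pics/w3.png

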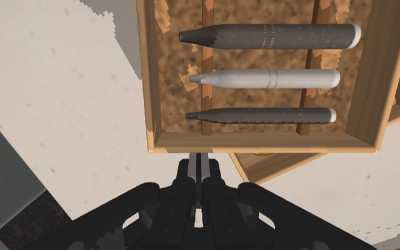

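The tray is swinging with the fingers: in the wrist view the wall is still at row 152 and the lower tray is appearing at lower right. I'll continue.

>>> {"name": "jog_arm", "arguments": {
  "increments": [
    [0.007, -0.007, 0, 0.055, 0],
    [0.007, -0.008, 0, 0.055, 0],
    [0.007, -0.008, 0, 0.055, 0],
    [0.007, -0.008, 0, 0.055, 0],
    [0.007, -0.008, 0, 0.055, 0]
  ]
}}

```text
t: 6.9
tcp_pos: [0.4733, -0.0411, 0.0431]
ee_rot: [0.913, 0.408, -0.001, -0.0]
force: [-2.6, -0.9, 0.6]
grip_width: 0.0
gripper_force: 1.2
```

>>> {"name": "jog_arm", "arguments": {
  "increments": [
    [0.007, -0.008, 0, 0.055, 0],
    [0.007, -0.008, 0, 0.055, 0],
    [0.006, -0.007, 0, 0.055, 0],
    [0.007, -0.008, 0, 0.055, 0],
    [0.007, -0.008, 0, 0.055, 0]
  ]
}}

```text
t: 7.32
tcp_pos: [0.472, 0.0109, 0.0429]
ee_rot: [0.96, 0.279, -0.001, -0.001]
force: [-3.0, 0.5, 1.9]
grip_width: -0.0002
gripper_force: 1.6
```

```bash
python3 look.py; python3 arc.py -.145 1.7
```

```text
7.3167 [0.472  0.0109 0.0429] -1.0055 [-3.   0.5  1.9] [-0.2, 0.04, -0.06, -0.04, -0.03, 0.0, -0.9]
psi-joint 1.0434186161767978
tray frame [-0.18762794 -0.01079619]
tray frame [-0.11856915 -0.14581549]
1.0434186161767978
[[0.008, -0.007, 0.0, 0.055, 0.0], [0.006, -0.008, 0.0, 0.055, 0.0], [0.007, -0.008, 0.0, 0.055, 0.0], [0.007, -0.008, 0.0, 0.055, 0.0], [0.006, -0.007, 0.0, 0.055, 0.0]]
[[0.007, -0.008, 0.0, 0.055, 0.0], [0.007, -0.008, 0.0, 0.055, 0.0], [0.006, -0.008, 0.0, 0.055, 0.0], [0.007, -0.008, 0.0, 0.055, 0.0], [0.007, -0.007, 0.0, 0.055, 0.0]]
[[0.007, -0.008, 0.0, 0.055, 0.0]]
```

>>> {"name": "jog_arm", "arguments": {
  "increments": [
    [0.007, -0.007, 0, 0.055, 0],
    [0.006, -0.008, 0, 0.055, 0],
    [0.007, -0.008, 0, 0.055, 0],
    [0.007, -0.008, 0, 0.055, 0],
    [0.007, -0.008, 0, 0.055, 0]
  ]
}}

```text
t: 7.73
tcp_pos: [0.485, 0.0616, 0.0427]
ee_rot: [0.989, 0.145, -0.002, -0.001]
force: [-4.9, 0.8, 2.6]
grip_width: -0.0001
gripper_force: 2.0
```

>>> {"name": "jog_arm", "arguments": {
  "increments": [
    [0.007, -0.008, 0, 0.055, 0],
    [0.007, -0.008, 0, 0.055, 0],
    [0.007, -0.008, 0, 0.055, 0],
    [0.007, -0.008, 0, 0.055, 0],
    [0, 0, 0, 0, 0]
  ]
}}

```text
t: 8.15
tcp_pos: [0.5082, 0.1004, 0.0431]
ee_rot: [0.999, 0.037, 0.0, -0.0]
force: [0.7, -0.1, -0.5]
grip_width: 0.0001
gripper_force: 0.0
```

```bash
python3 look.py; python3 arc.py -.145 1.75
```

```text
8.15 [0.5082 0.1004 0.0431] -1.4959 [ 0.7 -0.1 -0.5] [0.02, -0.02, 0.03, 0.02, 0.05, -0.02, 0.08]
psi-joint 1.5337990286389818
tray frame [-0.1676001   0.08364913]
tray frame [-0.1224855  -0.14171899]
1.5337990286389818
[[0.003, -0.003, 0.0, 0.055, 0.0], [0.007, -0.008, 0.0, 0.055, 0.0], [0.007, -0.008, 0.0, 0.055, 0.0]]
```

>>> {"name": "jog_arm", "arguments": {
  "increments": [
    [0.003, -0.003, 0, 0.05, 0],
    [0.003, -0.002, 0, 0.02, 0],
    [0, 0, 0, 0, 0]
  ]
}}

```text
t: 8.4
tcp_pos: [0.5098, 0.102, 0.0426]
ee_rot: [1.0, 0.002, -0.004, 0.001]
force: [-11.0, -0.7, 6.9]
grip_width: -0.0001
gripper_force: 4.8
```

>>> {"name": "jog_arm", "arguments": {
  "increments": [
    [0.004, 0, 0, 0, 0],
    [0, 0, 0, 0, 0]
  ]
}}

```text
t: 8.57
tcp_pos: [0.5097, 0.1021, 0.0423]
ee_rot: [1.0, 0.002, -0.008, 0.0]
force: [-19.8, -0.2, 16.6]
grip_width: 0.0001
gripper_force: 10.2
```

```bash
python3 look.py
python3 - <<'E'
from plan import *
from cell import eyes
import cv2
p,psi,s=pose();w=eyes.get_image("wrist");t=eyes.get_image("top")
pickle.dump((w,t,p,s["ee_rot"]),open("d2.pkl","wb"))
o=np.zeros((590,800,3),np.uint8);a=t["frame"][120:250,210:340,::-1]
o[:250,:400]=cv2.resize(w["frame"][:,:,::-1],(400,250));o[:590,400:]=0
b=cv2.resize(a,(400,400),interpolation=cv2.INTER_CUBIC);o[:400,400:]=b;cv2.imwrite("pics/f.png",o)
E
```

```text
8.5667 [0.5097 0.1021 0.0423] -1.5666 [-19.8  -0.2  16.6] [-0.0, -0.01, -0.0, 0.01, 0.0, -0.01, -0.01]
psi-joint 1.6045016710389053
tray frame [-0.16637014  0.08556572]
tray frame [-0.11383474 -0.14846605]
```

The tray is hard against its stop: the reaction is 20 N and the fingers no longer move. I'll back off and rise for a look.

>>> {"name": "jog_arm", "arguments": {
  "increments": [
    [-0.008, 0, 0, 0, 0],
    [-0.015, 0, 0, 0, 0],
    [-0.02, 0, 0, 0, 0],
    [0, 0, -0.03, 0, 0],
    [0, 0, -0.035, 0, 0]
  ]
}}

```text
t: 9.08
tcp_pos: [0.4712, 0.1014, 0.1065]
ee_rot: [1.0, 0.002, -0.002, 0.001]
force: [1.4, 0.5, 0.3]
grip_width: 0.0002
gripper_force: 0.0
```

>>> {"name": "jog_arm", "arguments": {
  "increments": [
    [0, 0, -0.035, 0, 0],
    [0, 0, -0.03, 0, 0],
    [0, 0, -0.03, 0, 0],
    [0, 0.03, 0, 0, 0],
    [0, 0.035, 0, 0, 0]
  ]
}}

```text
t: 9.5
tcp_pos: [0.4764, 0.0392, 0.2055]
ee_rot: [1.0, 0.005, 0.003, -0.001]
force: [-0.1, -0.8, -0.6]
grip_width: 0.0001
gripper_force: 0.0
```

>>> {"name": "jog_arm", "arguments": {
  "increments": [
    [0, 0.035, 0, 0, 0],
    [0, 0.035, 0, 0, 0],
    [0.01, 0.035, 0, 0, 0],
    [0.02, 0.015, 0, 0, 0],
    [0, 0, 0, 0, 0]
  ]
}}

```text
t: 9.92
tcp_pos: [0.507, -0.0877, 0.2037]
ee_rot: [1.0, -0.002, 0.002, 0.002]
force: [-0.3, 0.9, 1.4]
grip_width: -0.0002
gripper_force: 0.0
```

>>> {"name": "jog_arm", "arguments": {
  "increments": [
    [0, 0, 0, 0, 0],
    [0, 0, 0, 0, 0],
    [0, 0, 0, 0, 0]
  ]
}}

```text
t: 10.17
tcp_pos: [0.5043, -0.0807, 0.2031]
ee_rot: [1.0, 0.003, -0.0, -0.0]
force: [0.2, -0.3, -0.3]
grip_width: 0.0
gripper_force: 0.0
```

```bash
python3 look.py
python3 - <<'E'
from plan import *
from cell import eyes
import cv2
p,psi,s=pose();w=eyes.get_image("wrist");t=eyes.get_image("top")
pickle.dump((w,t,p,s["ee_rot"]),open("d3.pkl","wb"))
q=pickle.load(open("q.pkl","rb")); W=wcam(w,p,s["ee_rot"])
o=np.zeros((600,800,3),np.uint8); im=w["frame"][:,:,::-1].copy()
for x in(-.04,.04):
    for y in(-.031,.031):
        u=proj(W,org(q,(x,y,.018))); print(x,y,u.round(1)); cv2.circle(im,tuple(int(v) for v in u),3,(0,0,255),-1)
o[:350,:560]=cv2.resize(im,(560,350),interpolation=cv2.INTER_AREA)
o[350:600,:500]=cv2.resize(t["frame"][125:250,110:360,::-1],(500,250),interpolation=cv2.INTER_CUBIC)
cv2.imwrite("pics/f2.png",o)
E
```

```text
10.1667 [ 0.5043 -0.0807  0.2031] -1.5657 [ 0.2 -0.3 -0.3] [-0.01, -0.01, -0.0, 0.0, -0.0, 0.0, 0.0]
psi-joint 1.6036453076980848
tray frame [-0.1398667  -0.09542872]
tray frame [ 0.06885359 -0.15468846]
-0.04 -0.031 [355.9 127.8]
-0.04 0.031 [296.8 129.8]
0.04 -0.031 [355.9  44.6]
0.04 0.031 [292.7  46.8]
```

View pics/f2.png

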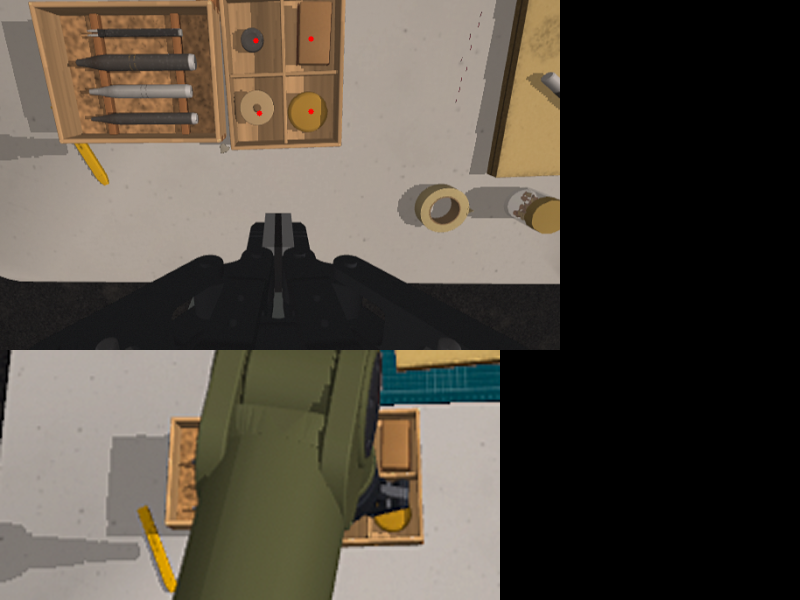

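The lower tray is open. The dark anvil is in the back-left bay at wrist pixel (288,46), the bobbin is front-left, the wax front-right and the cork block back-right. The upper tray stands at its stop.

Run:
```python
from plan import *
import cv2
w,t,p,quat=pickle.load(open("d3.pkl","rb")); W=wcam(w,p,quat); q=pickle.load(open("q.pkl","rb"))
g=w["frame"][20:75,262:318].astype(int); m=((g.max(2)<95)&(g.max(2)-g.min(2)<22)).astype(np.uint8)
n,l,st,ce=cv2.connectedComponentsWithStats(m); k=1+np.argmax(st[1:,4]); u=ce[k]+[262,20]; print(st[k],u)
A=onz(W,u,.014); print(A, rz(-q[2])@(A[:2]-q[:2]))
np.save("A.npy",A); show(rows([(A[0],A[1],.2,-.1)],step=.03,turn=.1))
```

```text
[ 13  12  26  28 568] [287.84330986  45.62676056]
[ 0.62893149 -0.0502744   0.014     ] [0.04181522 0.03599502]
[[0.008, -0.002, 0.0, -0.098, 0.0], [0.009, -0.001, 0.0, -0.097, 0.0], [0.008, 0.0, 0.001, -0.098, 0.0], [0.009, 0.0, 0.0, -0.098, 0.0], [0.008, 0.001, 0.0, -0.098, 0.0]]
[[0.009, 0.003, 0.0, -0.097, 0.0], [0.008, 0.002, 0.001, -0.098, 0.0], [0.007, 0.004, 0.0, -0.098, 0.0], [0.008, 0.005, 0.0, -0.097, 0.0], [0.006, 0.005, 0.0, -0.098, 0.0]]
[[0.007, 0.006, 0.0, -0.098, 0.0], [0.005, 0.006, 0.001, -0.098, 0.0], [0.006, 0.007, 0.0, -0.097, 0.0], [0.004, 0.007, 0.0, -0.098, 0.0], [0.004, 0.008, 0.0, -0.098, 0.0]]
```

>>> {"name": "jog_arm", "arguments": {
  "increments": [
    [0.008, -0.002, 0, -0.098, 0],
    [0.009, -0.001, 0, -0.098, 0],
    [0.008, 0, 0, -0.098, 0],
    [0.009, 0, 0, -0.098, 0],
    [0.008, 0.001, 0, -0.098, 0]
  ]
}}

```text
t: 10.68
tcp_pos: [0.5461, -0.0702, 0.2033]
ee_rot: [0.969, 0.247, 0.0, -0.0]
force: [0.3, 1.2, 0.4]
grip_width: -0.0001
gripper_force: 0.0
```

>>> {"name": "jog_arm", "arguments": {
  "increments": [
    [0.009, 0.003, 0, -0.098, 0],
    [0.008, 0.002, 0, -0.098, 0],
    [0.007, 0.004, 0, -0.098, 0],
    [0.008, 0.005, 0, -0.098, 0],
    [0.006, 0.005, 0, -0.098, 0]
  ]
}}

```text
t: 11.1
tcp_pos: [0.588, -0.0607, 0.2032]
ee_rot: [0.88, 0.475, 0.0, -0.0]
force: [0.1, -1.2, -0.5]
grip_width: -0.0
gripper_force: 0.0
```

>>> {"name": "jog_arm", "arguments": {
  "increments": [
    [0.007, 0.006, 0, -0.098, 0],
    [0.005, 0.006, 0, -0.098, 0],
    [0.006, 0.007, 0, -0.098, 0],
    [0.004, 0.007, 0, -0.098, 0],
    [0.004, 0.008, 0, -0.098, 0]
  ]
}}

```text
t: 11.52
tcp_pos: [0.6295, -0.0498, 0.2033]
ee_rot: [0.739, 0.674, 0.0, -0.0]
force: [-0.0, -0.1, 0.9]
grip_width: -0.0001
gripper_force: 0.0
```

>>> {"name": "jog_arm", "arguments": {
  "increments": [
    [0, 0, 0, 0, 0],
    [0, 0, 0, 0, 0],
    [0, 0, 0, 0, 0]
  ]
}}

```text
t: 11.77
tcp_pos: [0.6289, -0.0509, 0.2033]
ee_rot: [0.742, 0.671, -0.0, -0.0]
force: [-0.7, 0.1, -0.2]
grip_width: -0.0003
gripper_force: 0.0
```

Run:
```python
from plan import *
from cell import eyes
import cv2
p,psi,s=pose();A=np.load("A.npy");print(s["t"],p,psi,A)
w=eyes.get_image("wrist"); W=wcam(w,p,s["ee_rot"]); u0=proj(W,A); print(u0, proj(W,p))
x,y=(u0-40).astype(int); x=max(x,0);y=max(y,0); g=w["frame"][y:y+80,x:x+80].astype(int); m=((g.max(2)<95)&(g.max(2)-g.min(2)<22)).astype(np.uint8)
n,l,st,ce=cv2.connectedComponentsWithStats(m)
for k in range(1,n):
    if st[k,4]>100: print(st[k],ce[k]+[x,y],onz(W,ce[k]+[x,y],.014))
show(rows([(A[0],A[1],p[2],psi),(A[0],A[1],.037,psi)],step=.025))
```

```text
11.7667 [ 0.62887517 -0.05090075  0.20327601] -0.09997867708278355 [ 0.62893149 -0.0502744   0.014     ]
[316.66615675 168.23745578] [315.49073278 237.89269542]
[ 30  29  23  22 399] [316.72180451 167.68421053] [ 0.62905448 -0.04966582  0.014     ]
[[0.001, 0.0, 0.0, 0.0, 0.0], [0.0, 0.0, 0.024, 0.0, 0.0], [0.0, 0.0, 0.024, 0.0, 0.0], [0.0, 0.0, 0.023, 0.0, 0.0], [0.0, 0.0, 0.024, 0.0, 0.0]]
[[0.0, 0.0, 0.024, 0.0, 0.0], [0.0, 0.0, 0.024, 0.0, 0.0], [0.0, 0.0, 0.023, 0.0, 0.0]]
```

The second look agrees within 1 mm, so I'm centred over the anvil and will descend.

>>> {"name": "jog_arm", "arguments": {
  "increments": [
    [0.001, 0, 0.024, 0, 0],
    [0, 0, 0.024, 0, 0],
    [0, 0, 0.024, 0, 0],
    [0, 0, 0.024, 0, 0],
    [0, 0, 0.024, 0, 0]
  ]
}}

```text
t: 12.23
tcp_pos: [0.6291, -0.0499, 0.0825]
ee_rot: [0.741, 0.671, 0.0, 0.0]
force: [1.5, -0.8, 0.4]
grip_width: -0.0003
gripper_force: 0.0
```

>>> {"name": "jog_arm", "arguments": {
  "increments": [
    [0, 0, 0.02, 0, 0],
    [0, 0, 0.015, 0, 0],
    [0, 0, 0.01, 0, 0],
    [0, 0, 0, 0, 0],
    [0, 0, 0, 0, 0]
  ]
}}

```text
t: 12.65
tcp_pos: [0.6294, -0.0501, 0.0385]
ee_rot: [0.741, 0.671, -0.0, 0.0]
force: [0.2, 0.2, 0.1]
grip_width: 0.0001
gripper_force: 0.0
```

>>> {"name": "jog_arm", "arguments": {
  "increments": [
    [0, 0, 0, 0, 0],
    [0, 0, 0, 0, 0],
    [0, 0, 0, 0, 0],
    [0, 0, 0, 0, 0],
    [0, 0, 0, 0, 0]
  ]
}}

```text
t: 13.07
tcp_pos: [0.6299, -0.05, 0.0387]
ee_rot: [0.741, 0.672, 0.0, 0.0]
force: [-0.3, 0.3, 0.1]
grip_width: 0.0001
gripper_force: 0.0
```

>>> {"name": "jog_arm", "arguments": {
  "increments": [
    [0, 0, 0, 0, 0],
    [0, 0, 0, 0, 0],
    [0, 0, 0, 0, 0],
    [0, 0, 0, 0, 0],
    [0, 0, 0, 0, 0]
  ]
}}

```text
t: 13.48
tcp_pos: [0.6295, -0.05, 0.0382]
ee_rot: [0.741, 0.672, 0.0, -0.0]
force: [-0.8, -0.5, -0.5]
grip_width: 0.0
gripper_force: 0.0
```

>>> {"name": "jog_arm", "arguments": {
  "increments": [
    [0, 0, 0, 0, 0],
    [0, 0, 0, 0, 0],
    [0, 0, 0, 0, 0],
    [0, 0, 0, 0, 0],
    [0, 0, 0, 0, 0]
  ]
}}

```text
t: 13.9
tcp_pos: [0.6295, -0.05, 0.0382]
ee_rot: [0.741, 0.672, 0.0, -0.0]
force: [0.3, 0.4, -0.7]
grip_width: -0.0001
gripper_force: 0.0
```

>>> {"name": "jog_arm", "arguments": {
  "increments": [
    [0, 0, 0, 0, 0],
    [0, 0, 0, 0, 0],
    [0, 0, 0, 0, 0],
    [0, 0, 0, 0, 0],
    [0, 0, 0, 0, 0]
  ]
}}

```text
t: 14.32
tcp_pos: [0.6296, -0.05, 0.0382]
ee_rot: [0.741, 0.672, 0.0, 0.0]
force: [-0.0, 0.6, -0.1]
grip_width: -0.0003
gripper_force: 0.0
```

>>> {"name": "jog_arm", "arguments": {
  "increments": [
    [0, 0, 0, 0, 0],
    [0, 0, 0, 0, 0],
    [0, 0, 0, 0, 0],
    [0, 0, 0, 0, 0],
    [0, 0, 0, 0, 0]
  ]
}}

```text
t: 14.73
tcp_pos: [0.6295, -0.05, 0.0382]
ee_rot: [0.741, 0.672, 0.0, -0.0]
force: [-0.2, -0.1, -0.1]
grip_width: -0.0001
gripper_force: 0.0
```

>>> {"name": "jog_arm", "arguments": {
  "increments": [
    [0, 0, 0, 0, 0],
    [0, 0, 0, 0, 0],
    [0, 0, 0, 0, 0],
    [0, 0, 0, 0, 0],
    [0, 0, 0, 0, 0]
  ]
}}

```text
t: 15.15
tcp_pos: [0.6296, -0.05, 0.0382]
ee_rot: [0.741, 0.672, 0.0, 0.0]
force: [0.0, 0.3, -0.3]
grip_width: 0.0002
gripper_force: 0.0
```

>>> {"name": "jog_arm", "arguments": {
  "increments": [
    [0, 0, -0.02, 0, 0],
    [0, 0, -0.03, 0, 0],
    [0, 0, -0.03, 0, 0],
    [0, 0, -0.03, 0, 0],
    [0, 0, -0.03, 0, 0]
  ]
}}

```text
t: 15.57
tcp_pos: [0.6293, -0.0501, 0.1797]
ee_rot: [0.741, 0.672, 0.0, -0.0]
force: [0.8, -0.8, 0.4]
grip_width: -0.0002
gripper_force: 0.0
```

>>> {"name": "jog_arm", "arguments": {
  "increments": [
    [0, 0, 0, 0, 0],
    [0, 0, 0, 0, 0],
    [0, 0, 0, 0, 0],
    [0, 0, 0, 0, 0]
  ]
}}

```text
t: 15.9
tcp_pos: [0.6287, -0.0497, 0.1768]
ee_rot: [0.741, 0.672, -0.001, -0.001]
force: [1.2, -0.7, 0.7]
grip_width: 0.0001
gripper_force: 0.0
```

```bash
python3 -c "
from cell import workorder
print(workorder.sign_off())"
```

```text
the job is handed in; nothing more can be done
None
```

The job is handed in with no verdict shown: the upper tray was pushed to its stop and left there, and the shut fingers held centred over the anvil (back-left bay) for about 2.5 s, but my first push passed over the tray's front right corner without touching it, and by the reported TCP the grasp point was inside the forbidden zone (about 41 mm above the tray's underside, limit 50), so the run may be judged failed.

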